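Empty the parts tote and check it by weight

TASK

Lift the covered plastic tote by the post on its lid and tip it, mouth down, over the open steel tray so that the loose fittings inside slide out into the tray. Then hold it level and still in the air, well clear of tray and bench, to feel by its weight whether any fittings have hung up inside (empty it weighs 350 g, each fitting 100 g), and tip it again until it is empty. Stand the empty tote upright in the middle of its rubber mat and let go, leaving every fitting in the tray and the tools lying round about undisturbed.

Things in the scene. Friction and masses are not known exactly. Their poses are not given: they have to be found in the camera images.
- tote: Grey opaque plastic box, covered: 106 (its x) x 116 (its y) x 52 mm high, walls, floor and lid 4 mm, with a square post on the lid. Empty: 350 g in all. Origin: centre of the underside, z up. Its only opening is the mouth in its -x end. Unknown inside: some loose hex pipe fittings, 20 x 22 x 35 mm, 100 g each. It starts standing on the mat
- tote_grip (a point): point on the axis of the tote's square rubber post, 78 mm above the underside, 26 mm above the lid: grip here. The post is 22 x 22 mm, sides along the tote's x and y, centred on the lid, from 52 to 100 mm above the underside
- tote_mouth (a point): middle of the mouth's lower edge, 53 mm from the tote's centre on its -x side, 4 mm up. The mouth is 46 mm wide, 44 mm high, centred between two square shoulders of the end wall, 31 mm wide inside
- tray: open square steel tray, fixed, outside 180 x 180 mm, 42 mm high with a 6 mm wire round the rim (top at 45 mm), walls and floor 4 mm. Origin: centre of the underside, on the bench top. Fittings leave a tipped mouth at some speed and land up to 60 mm or more further on in the tip direction, so hold the mouth low and short of the tray's middle
- mat: flat black rubber mat, fixed, 150 x 150 mm, 4 mm thick. Origin: centre of its underside, on the bench top. The tote stands on it at the start and must end there
- marker: black and blue marker lying on the bench, 14 mm thick, 127 mm long along its y; bystander
- drift_punch: brass-coloured drift punch lying on the bench, 13 mm thick, 104 mm long along its y; bystander
- tape_roll: red and white roll of tape lying flat, 54 mm across, 16 mm high; bystander
- hex_key: black hex key lying on the bench, 31 x 88 x 6 mm; bystander
- tote_inside (a point): centre of the tote's inner floor, 4 mm above its underside; inside 98 x 108 x 44 mm, slick (friction about 0.2): a tilt of 45 to 55 degrees slides the fittings. Tipped straight, a fitting at the side hangs on a shoulder; tipped some 50 degrees askew of the mouth's direction, those hung on the higher shoulder slide out, those on the lower stay
- hose_end (a point): front end of the two fixed hose connectors that stick out toward the robot from the green tester behind the work, 190 to 270 mm above the bench; the tester's front stands about 50 mm behind this point, 300 mm wide. Keep the hand clear of them

How it is judged (in metres and radians):
On the way, in this order (a step that is already met when the one before it is completed fails the run):
1. the tote is tipped (more than 0.5 rad) with its mouth over the tray (angle between tote's own z axis and vertical above 0.5 rad and horizontal distance between tote_mouth and tray below 0.12 m and height (world z) of tote_mouth above 0.03 m), for 0.2 s.
2. after that it is hefted: held level (within 0.15 rad) and still in the air, its origin more than 60 mm above the bench, for half a second (angle between tote's own z axis and vertical below 0.15 rad and height (world z) of tote above 0.06 m and linear speed of tote below 0.02 m/s and angular speed of tote below 0.15 rad/s and contact force between the fingers and tote above 1 N), for 0.5 s.
At the end, for the whole second after the job is handed in: The tote stands upright (0.1 rad) and still within 35 mm of the mat's centre, pressing on the mat with only its empty weight (2.8 to 3.9 N); the tray carries all the fittings' weight (over 1.6 N) and is touched by neither tote nor robot (angle between tote's own z axis and vertical below 0.1 rad and horizontal distance between tote and mat below 0.035 m and linear speed of tote below 0.02 m/s and contact force between tote and mat between 2.8 and 3.9 N and contact force between tray and anything else above 1.6 N and contact force between tray and tote below 0.1 N and contact force between tray and the arm below 0.1 N).
It fails at once if a bystander (marker, drift punch, tape roll or hex key) is moved more than 30 mm (distance of any of marker, drift_punch, tape_roll, hex_key from where it was at the start of the episode above 0.03 m).
It also fails if it takes over 72 s, if anything falls off the work surface, if the arm or the gripper's body presses on something with over 40 N, if the wrist force passes 120 N, or if a joint passes its speed limit or range.

ROBOT

A 6-joint arm with a two-finger parallel gripper is mounted at the origin on a cart in front of the work surface, level with it; the furniture and walls round the work are solid. World frame = base frame: x ahead of the robot, y to its left, z up, the work surface at z = 0. Lengths are in m, angles in degrees, forces in N, time in s.
With the tool pointing down it reaches from about 0.3 to 0.95 m from the base axis. Payload 3.1 kg.
Tool frame: the origin (TCP) lies at the very end of the fingers, on their centre line; the grasp point (between the pads) lies 19 mm behind it (arm.grasp_offset is the z of the grasp point in the tool frame, in m); z points along the fingers, y is the line along which they close (so a half turn about z gives the same grasp; the last joint's range is limited). The gripper opens to 85 mm and grips with 20 to 120 N. Pads are 22 mm wide; open, the fingers measure 114 mm over their backs; the gripper's body (76 mm by 85 mm) begins 54 mm behind the grasp point. The pads swing forward as they close: fully open they stand 13 mm farther back than shut.
Start: joints at [59.433, 17.653, 93.61, -0, 68.738, -3.994], TCP at [0.28, 0.559, 0.206] pointing down, gripper open.
Joint ranges: [-175.34, 175.34], [-45.06, 112.39], [2.9, 150.54], [-68.45, 248.45], [3.09, 151.38], [-168.51, 168.51]. Speed limits (degrees/s): [159.86, 159.86, 180, 180, 180, 180].

INTERFACE

Orientations are given as [roll, pitch, yaw] about the fixed x, y, z axes, in that order (R = Rz(yaw) Ry(pitch) Rx(roll)).
In Python, from rig import arm gives the robot as it stands.
- The arm moves only by the tool send_rows, never from a script. Its argument "commands" is a list of rows, each a list of 3 entries, a list of its own where there are three numbers: the opening, from 0 (shut) to 1 (fully open), then the shift along the world's x, y, z in cm, then the turn about the world's z in degrees. In form: [[claw, [x, y, z], twist], ...]. A call has 1 to 10 rows; each row shifts and turns the commanded pose from where the row before left it; what a row does not reach is not made up. A row lasts 1/12 s, in which the tool goes at most 41.7 mm and 7.16 degrees, less where a joint would pass 70% of its speed; a pose out of reach is approached as far as the arm can. A call is refused whole if a number of a shift passes 4.17 or a number of a turn 7.16, either way. A call with a gripper value outside its range is refused whole. The fingers move at their own pace and stop on an object; "newtons" is the grip in N (left out, the last holds). Time passes only in rows, so rows that do not move let the fingers close. It gives the time, the measured TCP pose, the force, the opening and the grip force at its end, in the units of the state.
- arm.state(): the state, without advancing time (a new reading comes with each control period).
- arm.grab_frame(name): name is "side" or "top" or "wrist"; returns the picture (400x640x3 uint8, red, green, blue); there is no depth.
- arm.get_calibration(name): a dict with "K" (3x3 intrinsics, pixels), "position" and "attitude" of the camera in the world; the wrist camera has in their place "hand_eye" (4x4, takes a point from camera to tool coordinates, whose origin is the TCP and whose axes are the flange's). Camera axes: x right, y up, looking along -z (the intrinsics and any distortion apply to the point x, -y, -z); pixel columns grow to the right and rows downward; lengths in m; the calibration is good to about 2 mm. A picture is of the moment at which its call begins: read the wrist's pose just before it. get_calibration takes no time and is no camera call.
- arm.close_job(): hands the job in; it is judged then, once.
Trained networks look in the newest picture that a camera, given by its name, has taken for a name from the list of things; names that differ only in an ending like _2 or _b are one class to them, and where a whole thing is asked for, a point or a joint stands for the part that bears it (a point fixed in the world has none). Each returns a list of dicts, best first, with "score" (0 to 1); they miss things now and then, are a little off and sometimes report something else, mostly with a low value. They report only what shows in the picture. A call takes as long as a camera call.
- arm.search_frame(target, camera): "at" ([row, column] in pixels, amid what is visible of it).
- arm.silhouettes(target, camera): "region" (400x640 bool, what is visible of it) and "at" ([row, column] in pixels, amid what is visible of it).
- arm.landmark_of(target, camera): "at" ([row, column] in pixels: a listed point, or the origin of a listed thing).
The state is a dict: "t": time; "joints": joint angles; "qd": joint speeds; "joint_efforts": joint torques, N m; "ee_pos": TCP position; "eef_rot": TCP orientation; "force": force on the tool from outside, world axes, zero at the start; "torque": the same for the moment, N m; "opening": finger opening in m; "grip_force": force on a finger pad.
Only numpy, scipy, OpenCV 4.12 (cv2) and the standard library are available. Lean on these libraries where they do the work, as an engineer would, in place of code of your own. Each camera call takes 0.05 s, during which the arm holds its last target. There are 200 camera calls.

## Working session

There is one attempt and no reset: what is moved stays moved. The work goes in short steps, Python scripts to look and compute and a tool call to move; the robot and the scene stay as the last step left them, time stands still between calls to the robot, and variables do not carry over. Pictures are saved under pics/ and viewed, at most 13 in all, crops included, and the job is handed in when it is done.

Besides the shell and the picture viewer there is one more tool, called after ">>>" as a command line: name --argument value ..., lists and objects as JSON in quotes. send_rows: Moves the arm, as the interface text tells. Its arguments: {"type":"object","properties":{"commands":{"type":"array"},"newtons":{"type":"number"}},"required":["commands"]}

```bash
ls; mkdir -p pics; python3 - <<'E'
from rig import arm
import cv2,numpy as np
print(arm.state())
for n in("top","side","wrist"): print(n,arm.get_calibration(n))
ims=[arm.grab_frame(n) for n in("top","side")]
for n,i in zip(("top","side"),ims): cv2.imwrite(f"pics/{n}0.png",i[:,:,::-1])
for t in ["tote","tote_grip","tote_mouth","tray","mat","marker","drift_punch","tape_roll","hex_key","hose_end"]:
  for c in("top","side"):
    r=arm.landmark_of(t,c); print(t,c,[(np.round(x["at"],1),round(x["score"],2)) for x in r[:2]])
E
```

```text
pics
{'t': 0.0, 'joints': array([ 5.94341940e+01,  1.77052672e+01,  9.36914307e+01, -6.38780759e-06,
        6.87385529e+01, -3.99322625e+00]), 'qd': array([ 0.01108151, -0.05331238, -0.07076688,  0.06377514, -0.03010586,
        0.00926019]), 'joint_efforts': array([ 5.86407768e-04, -4.15255344e+01, -2.76667196e+01,  3.69904683e-06,
        1.01392801e-02, -1.18954284e-05]), 'ee_pos': array([0.2791419 , 0.55818773, 0.204923  ]), 'eef_rot': array([-1.79865077e+02, -9.41272921e-03,  1.53427411e+02]), 'force': array([-0.15272755,  0.53170935,  0.23105254]), 'torque': array([-0.05055987,  0.02897303, -0.00333351]), 'grip_force': 0.0, 'opening': 0.0851524110024825}
top {'K': array([[429.59127547,   0.        , 318.55045303],
       [  0.        , 429.59127547, 201.56902749],
       [  0.        ,   0.        ,   1.        ]]), 'position': array([ 0.46449867, -0.14714586,  1.08687894]), 'attitude': array([  3.9671407 ,  -0.26092646, -89.90571736])}
side {'K': array([[365.56606753,   0.        , 319.4747193 ],
       [  0.        , 365.56606753, 197.78249271],
       [  0.        ,   0.   
[... 782 characters left out ...]
[247.4, 351.2]), 0.65)]
tote_grip side [(array([256.3, 292.3]), 0.6)]
tote_mouth top [(array([246.1, 350.5]), 0.38)]
tote_mouth side []
tray top [(array([242.3, 246.5]), 0.88)]
tray side [(array([213.1, 270.7]), 0.84), (array([259.2, 290. ]), 0.21)]
mat top [(array([238.3, 348.9]), 0.56)]
mat side []
marker top [(array([158.8, 263.1]), 0.53)]
marker side [(array([206.2, 344.3]), 0.44)]
drift_punch top [(array([215.5, 419. ]), 0.73)]
drift_punch side [(array([334.8, 355.1]), 0.65)]
tape_roll top [(array([150.6, 202.9]), 0.81)]
tape_roll side []
hex_key top [(array([145.8, 375.2]), 0.67)]
hex_key side [(array([273.7, 396.4]), 0.54)]
hose_end top []
hose_end side [(array([178.9, 367.6]), 0.76)]
```

View pics/top0.png

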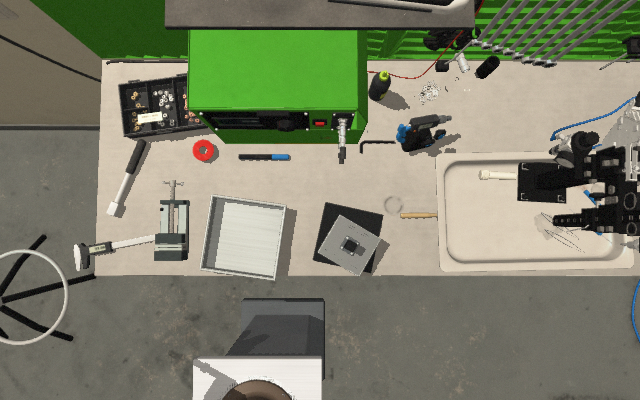

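View pics/side0.png

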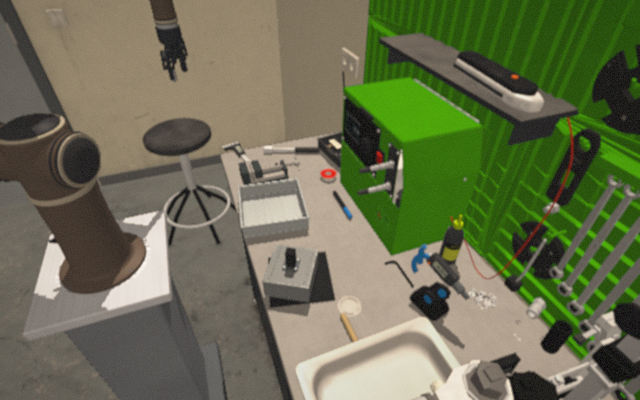

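```bash
cat >h.py <<'E'
import numpy as np, cv2
from scipy.spatial.transform import Rotation as R
from rig import arm
def ray(cam,rc):
    c=arm.get_calibration(cam);K=c["K"]
    d=np.array([(rc[1]-K[0,2])/K[0,0],-(rc[0]-K[1,2])/K[1,1],-1])
    return np.array(c["position"]),R.from_euler("xyz",c["attitude"],degrees=True).apply(d)
def onz(cam,rc,z):
    p,d=ray(cam,rc);return p+d*(z-p[2])/d[2]
def proj(cam,X):
    c=arm.get_calibration(cam);K=c["K"]
    q=R.from_euler("xyz",c["attitude"],degrees=True).inv().apply(np.array(X)-c["position"])
    return K[1,2]-K[1,1]*q[1]/-q[2],K[0,2]+K[0,0]*q[0]/-q[2]
def quad(cam,t,z):
    s=arm.silhouettes(t,cam)
    if not s:return None
    m=s[0]["region"].astype(np.uint8);c=max(cv2.findContours(m,0,2)[0],key=cv2.contourArea)
    w=np.array([onz(cam,(p[0][1],p[0][0]),z)[:2] for p in c],np.float32)
    return cv2.minAreaRect(w)
E
python3 - <<'E'
from h import *
np.set_printoptions(precision=3,suppress=True)
for t,c,p,z in [("tote","top",(246.9,347.4),0.004),("grip","top",(247.4,351.2),.082),("grip","side",(256.3,292.3),.082),("tray","top",(242.3,246.5),0),("tray","side",(213.1,270.7),0),("mat","top",(238.3,348.9),0),("marker","top",(158.8,263.1),.007),("punch","top",(215.5,419),.007),("tape","top",(150.6,202.9),.008),("hex","top",(145.8,375.2),.003),("hex","side",(273.7,396.4),.003),("hose","side",(178.9,367.6),.23)]:
    print(t,c,onz(c,p,z))
arm.grab_frame("top")
for t,z in(("tray",.045),("mat",.004),("tote",.056)): print(t,quad("top",t,z))
E
```

```text
tote top [ 0.426 -0.225  0.004]
grip top [ 0.427 -0.228  0.082]
grip side [ 0.435 -0.222  0.082]
tray top [0.437 0.029 0.   ]
tray side [0.444 0.032 0.   ]
mat top [ 0.447 -0.229  0.   ]
marker top [ 0.648 -0.011  0.007]
punch top [ 0.505 -0.405  0.007]
tape top [0.668 0.141 0.008]
hex top [ 0.683 -0.296  0.003]
hex side [ 0.675 -0.297  0.003]
hose side [ 0.629 -0.191  0.23 ]
tray ((0.45111000537872314, 0.03045162558555603), (0.19138137996196747, 0.1904512494802475), 82.64983367919922)
mat ((0.45082566142082214, -0.22498267889022827), (0.15002186596393585, 0.15431296825408936), 77.1600112915039)
tote ((0.4325403869152069, -0.22471380233764648), (0.11946281790733337, 0.10687270760536194), 59.26835632324219)
```

The top view shows the tray at (238,245), the tote at (240,350) turned on its mat, and the marker, tape roll, hex key and punch all clear of them. The side view shows no mouth on the tote's near faces (290,280), so the mouth probably faces the tray. I'll go over with the wrist camera to check.

>>> send_rows --commands '[[1,[0.7,-3.7,-0.3],-0.5],[1,[0.7,-3.7,-0.3],-0.5],[1,[0.7,-3.7,-0.3],-0.5],[1,[0.7,-3.7,-0.3],-0.5],[1,[0.7,-3.7,-0.3],-0.5],[1,[0.7,-3.7,-0.3],-0.5],[1,[0.7,-3.7,-0.3],-0.5],[1,[0.7,-3.7,-0.3],-0.5],[1,[0.7,-3.7,-0.3],0],[1,[0.7,-3.7,-0.3],0]]'

```text
t: 2.13
ee_pos: [0.3497, 0.1874, 0.1764]
eef_rot: [179.9, 0.0, 149.5]
force: [1.0, 0.7, 0.3]
opening: 0.0858
grip_force: 0.0
```

>>> send_rows --commands '[[1,[0.7,-3.7,-0.3],0],[1,[0.7,-3.7,-0.3],0],[1,[0.7,-3.7,-0.3],0],[1,[0.7,-3.7,-0.3],0],[1,[0.7,-3.7,-0.3],0],[1,[0.7,-3.7,-0.3],0],[1,[0,0,0],0]]'

```text
t: 2.72
ee_pos: [0.3931, -0.0389, 0.1587]
eef_rot: [-179.9, 0.2, 149.0]
force: [0.1, -0.2, 0.6]
opening: 0.0853
grip_force: 0.0
```

```bash
cat >>h.py <<'E'
def wray(rc,s):
    c=arm.get_calibration("wrist");K=c["K"];H=c["hand_eye"]
    d=np.array([(rc[1]-K[0,2])/K[0,0],-(rc[0]-K[1,2])/K[1,1],-1])
    T=R.from_euler("xyz",s["eef_rot"],degrees=True)
    return T.apply(H[:3,3])+s["ee_pos"],T.apply(H[:3,:3]@d)
def wonz(rc,s,z):
    p,d=wray(rc,s);return p+d*(z-p[2])/d[2]
E
python3 - <<'E'
from h import *
np.set_printoptions(precision=3,suppress=True)
s=arm.state();im=arm.grab_frame("wrist");print(s["ee_pos"],s["eef_rot"],s["t"])
cv2.imwrite("pics/w1.png",im[:,:,::-1])
for t,z in(("tote_mouth",.008),("tote_grip",.082),("tote",.004),("mat",0),("tray",0)):
  r=arm.landmark_of(t,"wrist")
  if r: print(t,r[0]["score"],r[0]["at"],wonz(r[0]["at"],s,z))
E
```

```text
[ 0.393 -0.039  0.159] [-179.894    0.226  149.031] 2.7167
tote_mouth 0.72 [240.3, 208.5] [ 0.386 -0.196  0.008]
tray 0.59 [187.3, 398.9] [0.448 0.032 0.   ]
```

View pics/w1.png

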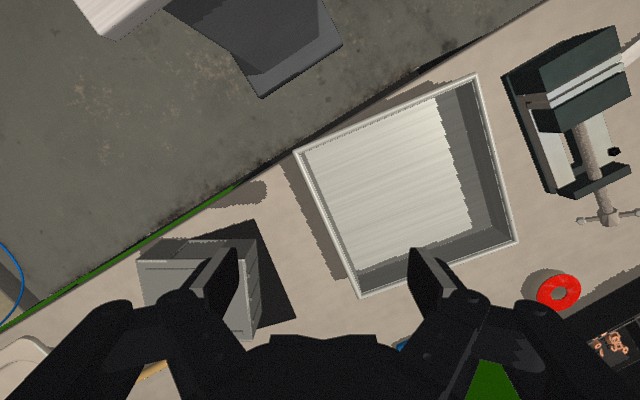

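The wrist view shows the tote at (200,285) with its dark mouth face along the top at (208,240), on the 149° side. That agrees with the top camera's geometry to about 1 mm.

>>> send_rows --commands '[[1,[0.8,-3.7,0],0],[1,[0.8,-3.7,0],0],[1,[0.8,-3.7,0],0],[1,[0.8,-3.7,0],0],[1,[0.8,-3.8,-1],0],[1,[0,0,-1],0],[1,[0,0,0],0]]'

```text
t: 3.6
ee_pos: [0.4309, -0.2184, 0.1364]
eef_rot: [180.0, -0.2, 149.4]
force: [-0.7, 0.8, -0.2]
opening: 0.0853
grip_force: 0.0
```

```bash
python3 - <<'E'
from h import *
np.set_printoptions(precision=3,suppress=True)
s=arm.state();im=arm.grab_frame("wrist");print(s["ee_pos"],s["eef_rot"],s["t"],s["force"])
cv2.imwrite("pics/w2.png",im[:,:,::-1])
for t,z in(("tote_mouth",.008),("tote_grip",.082),("tote",.004),("mat",0),("tray",0)):
  r=arm.landmark_of(t,"wrist")
  if r: print(t,r[0]["score"],r[0]["at"],wonz(r[0]["at"],s,z))
E
```

```text
[ 0.431 -0.218  0.136] [179.983  -0.221 149.399] 3.6 [-0.669  0.819 -0.236]
tote_mouth 0.61 [137.0, 319.8] [ 0.386 -0.195  0.008]
tote_grip 0.8 [209.3, 314.7] [ 0.43  -0.225  0.082]
tote 0.85 [189.4, 314.9] [ 0.431 -0.228  0.004]
tray 0.83 [72.8, 551.6] [0.449 0.031 0.   ]
```

View pics/w2.png

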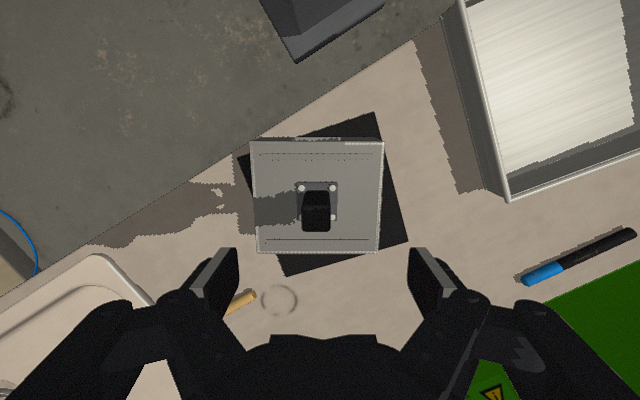

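The post is at (205,316) between the open fingers, and the grip point is at (0.431,-0.225). I'll go down, grip it and lift.

>>> send_rows --commands '[[1,[0,-0.6,-2],0],[1,[0,0,-2],0],[1,[0,0,-2],0],[1,[0,0,-1.4],0],[1,[0,0,0],0],[0,[0,0,0],0],[0,[0,0,0],0],[0,[0,0,0],0],[0,[0,0,0],0],[0,[0,0,0],0]]' --newtons 80

```text
t: 4.73
ee_pos: [0.4324, -0.2255, 0.0652]
eef_rot: [-180.0, 0.1, 149.4]
force: [0.5, -0.7, -1.0]
opening: 0.0255
grip_force: 0.0
```

>>> send_rows --commands '[[0,[0,0,0],0],[0,[0,0,1],0],[0,[0,0,2],0],[0,[0,0,2],0],[0,[0,0,2],0],[0,[0,0,2],0],[0,[0,0,0],0],[0,[0,0,0],0],[0,[0,0,0],0],[0,[0,0,0],0]]'

```text
t: 5.57
ee_pos: [0.4298, -0.2239, 0.152]
eef_rot: [180.0, -0.3, 149.4]
force: [-0.9, 0.8, -5.8]
opening: 0.02
grip_force: 79.1
```

```bash
python3 - <<'E'
from h import *
np.set_printoptions(precision=3,suppress=True)
for k in range(4):
  s=arm.state();print(s["ee_pos"],s["eef_rot"],s["t"],s["force"],s["torque"],s["opening"],s["grip_force"]);
  arm.grab_frame("top")
print(quad("top","tote",.056+.09))
E
```

```text
[ 0.43  -0.224  0.152] [179.994  -0.266 149.425] 5.5667 [-0.929  0.823 -5.754] [ 0.015 -0.023  0.008] 0.01998400689283427 79.14095163345337
[ 0.43  -0.224  0.152] [179.99   -0.245 149.424] 5.6167 [ 0.301 -0.139 -6.232] [-0.037 -0.073  0.008] 0.019626019099818547 79.13052678108215
[ 0.43  -0.224  0.152] [179.994  -0.22  149.425] 5.6667 [-0.98  -0.154 -6.123] [-0.025  0.037  0.048] 0.019759676623686454 79.13763999938965
[ 0.431 -0.224  0.153] [179.992  -0.182 149.421] 5.7167 [ 0.214  1.193 -4.608] [ 0.001 -0.062 -0.047] 0.01968528381691225 79.14056897163391
((0.428368479013443, -0.16119197010993958), (0.01751813106238842, 0.04077531769871712), 63.41102600097656)
```

It weighs about 5.6 N, so roughly 2 fittings are inside. This tool can only turn about the vertical, so I'll tip the tote by pivoting it about the pads: first the tail on the near tray rim, then the mouth edge on the tray floor. Carrying it over the tray now.

>>> send_rows --commands '[[0,[0.3,1,0],2.3],[0,[0.5,2,0],2.3],[0,[0.8,3,0],2.3],[0,[0.9,3.6,0],2.3],[0,[0.9,3.6,0],2.3],[0,[0.9,3.6,0],2.3],[0,[0.8,3,0],2.3],[0,[0.7,2.4,0],2.3],[0,[0.4,1.6,0],2.3],[0,[0.3,1.0,0],2.3]]'

```text
t: 6.65
ee_pos: [0.4968, 0.0259, 0.1542]
eef_rot: [179.9, -0.0, 172.8]
force: [0.1, -0.3, -5.6]
opening: 0.0198
grip_force: 80.0
```

>>> send_rows --commands '[[0,[0,0,-1],0],[0,[0,0,-1.5],0],[0,[0,0,-1.2],0],[0,[0,0,0],0],[0,[0,0,0],0]]' --newtons 20

```text
t: 7.07
ee_pos: [0.4949, 0.0222, 0.1157]
eef_rot: [-180.0, -0.2, 172.4]
force: [0.3, -0.2, -4.8]
opening: 0.0201
grip_force: 79.9
```

```bash
python3 - <<'E'
from h import *
np.set_printoptions(precision=3,suppress=True)
s=arm.state();print(s["ee_pos"],s["eef_rot"],s["t"],s["force"],s["torque"],s["opening"],s["grip_force"]);
im=arm.grab_frame("side")
cv2.imwrite("pics/s3.png",cv2.resize(im[150:320,180:420,::-1],None,fx=3,fy=3))
E
```

```text
[0.495 0.022 0.116] [-179.957   -0.21   172.375] 7.0667 [ 0.326 -0.241 -4.796] [ 0.098 -0.042  0.054] 0.020110006862345698 79.93547916412354
```

View pics/s3.png

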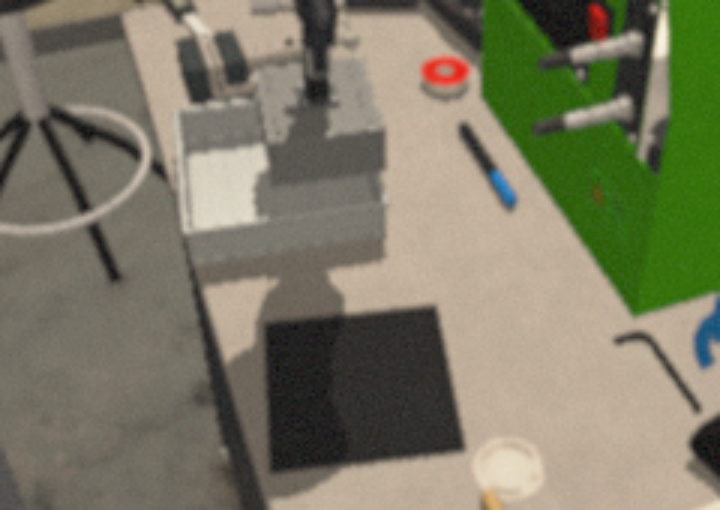

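The tote is level over the tray with its tail over the far-side (+x) rim. The grip still reads 80 N, so I'll check whether the reduction just lags.

>>> send_rows --commands '[[0,[0,0,0],0],[0.05,[0,0,0],0],[0.1,[0,0,0],0]]' --newtons 22

```text
t: 7.37
ee_pos: [0.4974, 0.0226, 0.1181]
eef_rot: [180.0, 0.1, 172.4]
force: [-0.8, -0.6, -4.9]
opening: 0.02
grip_force: 80.0
```

>>> send_rows --commands '[[0,[0,0,-0.6],0],[0,[0,0,-0.6],0],[0,[-0.4,0,-0.4],0],[0,[-0.4,0,-0.4],0],[0,[-0.1,0,-0.3],0],[0,[0,0,0],0]]'

```text
t: 7.87
ee_pos: [0.4894, 0.024, 0.1008]
eef_rot: [179.9, 0.1, 172.4]
force: [-15.8, 3.8, 37.7]
opening: 0.0199
grip_force: 88.0
```

```bash
cat >st.py <<'E'
from h import *
import sys
np.set_printoptions(precision=3,suppress=True)
s=arm.state();print(s["t"],s["ee_pos"],s["eef_rot"],s["force"],s["torque"],s["opening"],s["grip_force"])
if len(sys.argv)>1:
    im=arm.grab_frame("side"); cv2.imwrite(f"pics/{sys.argv[1]}.png",cv2.resize(im[140:280,200:360,::-1],None,fx=3.5,fy=3.5))
    for t in("tote_grip","tote_mouth","tote"):
        r=arm.landmark_of(t,"side"); print(t,[(x["at"],round(x["score"],2)) for x in r[:2]])
E
python3 st.py s4
```

```text
7.8667 [0.489 0.024 0.101] [179.904   0.089 172.42 ] [-15.795   3.798  37.687] [ 0.348  1.868 -0.003] 0.019859670096513203 87.97106981277466
tote_grip [([178.5, 283.9], 0.89)]
tote_mouth [([204.4, 270.3], 0.64)]
tote [([199.4, 290.0], 0.7)]
```

View pics/s4.png

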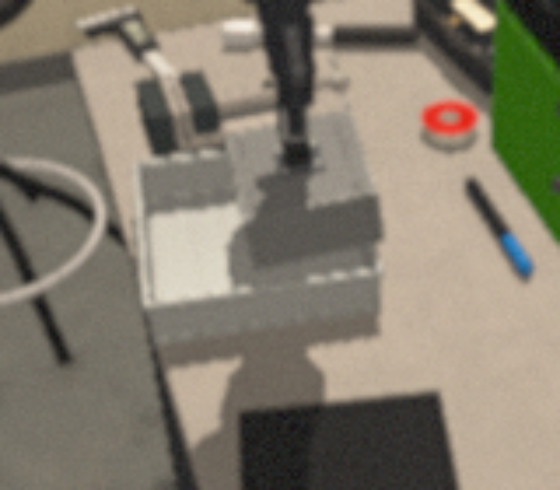

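It tips on the rim, but at 80 N grip it takes about 40 N to turn it, so a lighter grip is needed. The grip force doesn't drop until the fingers open, so I'll set the tote down inside the tray, let go and regrip at 25 N.

>>> send_rows --commands '[[0,[0,0,1.5],0],[0,[0,0,2],0],[0,[-1.3,0.2,0.5],0],[0,[-1.3,0.2,0],0],[0,[-1.3,0.2,-1.5],0],[0,[0,0,-2],0],[0,[0,0,-2],0],[0,[0,0,-1.2],0],[0,[0,0,-0.7],0],[0,[0,0,0],0]]'

```text
t: 8.9
ee_pos: [0.4512, 0.0287, 0.0642]
eef_rot: [-180.0, 0.1, 172.5]
force: [-6.0, -0.3, 23.2]
opening: 0.0199
grip_force: 86.8
```

```bash
python3 st.py
```

```text
8.9 [0.451 0.029 0.064] [-179.965    0.077  172.521] [-6.042 -0.329 23.23 ] [-0.004  1.618  0.188] 0.01993001091883647 86.82175040245056
```

>>> send_rows --commands '[[0.45,[0,0,0],0],[0.45,[0,0,0],0],[0.45,[0,0,0.1],0],[0.45,[0,0,0],0],[0,[0,0,0],0],[0,[0,0,0],0],[0,[0,0,0],0],[0,[0,0,0],0],[0,[0,0,0],0]]' --newtons 25

```text
t: 9.65
ee_pos: [0.4486, 0.0291, 0.0611]
eef_rot: [180.0, -0.0, 172.4]
force: [0.8, 1.1, 0.3]
opening: 0.0213
grip_force: 25.6
```

```bash
python3 st.py
```

```text
9.65 [0.449 0.029 0.061] [179.99   -0.003 172.419] [0.799 1.051 0.303] [ 0.097 -0.002 -0.02 ] 0.021288358699129317 25.59091418981552
```

>>> send_rows --commands '[[0,[0,0,1],0],[0,[0,0,2],0],[0,[0,0,2],0],[0,[1,-0.1,0.6],0],[0,[1.8,-0.3,0],0],[0,[1.4,-0.2,0],0],[0,[0.5,0,0],0],[0,[0,0,-0.7],0],[0,[0,0,-0.7],0],[0,[-0.4,0,-0.4],0]]'

```text
t: 10.48
ee_pos: [0.4895, 0.0237, 0.0987]
eef_rot: [180.0, -0.3, 172.4]
force: [-5.3, 3.8, 12.8]
opening: 0.0216
grip_force: 28.4
```

```bash
python3 st.py
```

```text
10.4833 [0.489 0.024 0.099] [179.962  -0.282 172.408] [-5.28   3.801 12.756] [0.437 0.648 0.048] 0.021552834061204628 28.388785421848297
```

>>> send_rows --commands '[[0,[-0.2,0,-0.4],0],[0,[-0.1,0,-0.4],0],[0,[-0.1,0,-0.4],0],[0,[-0.1,0,-0.3],0],[0,[-0.1,0,-0.3],0],[0,[0,0,0],0]]'

```text
t: 10.98
ee_pos: [0.4777, 0.0253, 0.0814]
eef_rot: [179.9, -0.9, 172.4]
force: [-16.1, 6.3, 19.8]
opening: 0.0211
grip_force: 32.6
```

```bash
python3 st.py s5
```

```text
10.9833 [0.478 0.025 0.081] [179.904  -0.946 172.391] [-16.099   6.276  19.803] [ 0.885  2.306 -0.043] 0.021075676824156623 32.59181320667267
tote_grip [([183.7, 280.8], 0.77)]
tote_mouth [([209.1, 267.5], 0.62)]
tote [([202.0, 288.8], 0.7)]
```

View pics/s5.png

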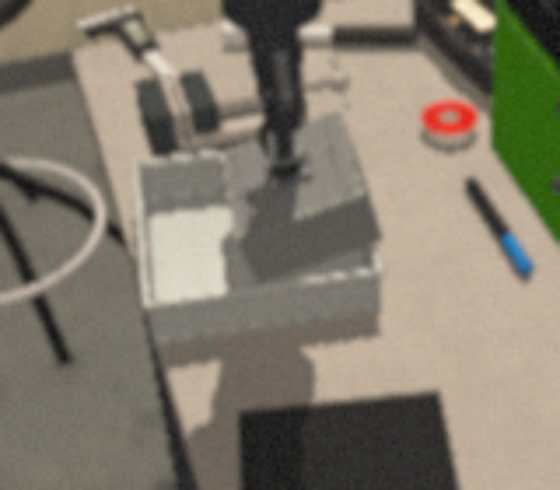

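The tote is tipped about 27° with its mouth just above the tray floor. Next I'll press the mouth edge on the floor and drive forward.

>>> send_rows --commands '[[0,[0.4,0,-0.3],0],[0,[0.1,0,-0.3],0],[0,[-0.4,0.05,-0.2],0],[0,[-0.5,0.05,-0.1],0],[0,[-0.5,0.05,-0.1],0],[0,[-0.5,0.1,-0.1],0],[0,[-0.5,0.1,-0.1],0],[0,[0,0,0],0]]'

```text
t: 11.85
ee_pos: [0.463, 0.0267, 0.0675]
eef_rot: [-180.0, -0.3, 172.4]
force: [-0.9, -0.3, -6.2]
opening: 0.0217
grip_force: 29.2
```

```bash
python3 st.py s6
```

```text
11.85 [0.463 0.027 0.067] [-179.973   -0.321  172.425] [-0.91  -0.347 -6.231] [0.084 0.117 0.006] 0.021692909606479443 29.20902281999588
tote_grip [([187.1, 274.1], 0.76)]
tote_mouth [([213.4, 264.1], 0.66), ([279.4, 299.6], 0.27)]
tote [([206.3, 284.5], 0.97)]
```

View pics/s6.png

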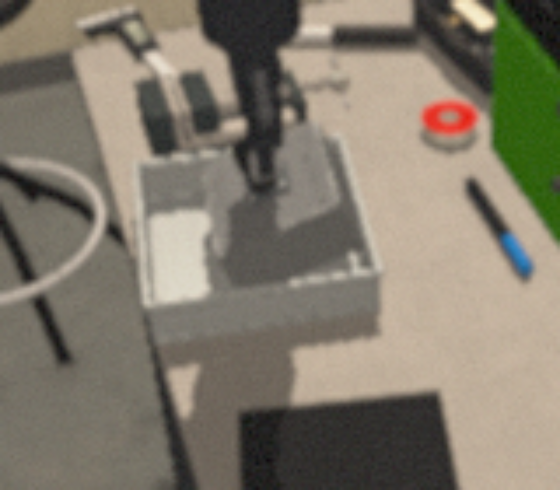

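>>> send_rows --commands '[[0,[0,0,0.6],0],[0,[0,0,1],0],[0,[0,0,1],0],[0,[0,0,1],0],[0,[0,0,0.9],0],[0,[0,0,0],0],[0,[0,0,0],0],[0,[0,0,0],0],[0,[0,0,0],0]]'

```text
t: 12.8
ee_pos: [0.4659, 0.0265, 0.1137]
eef_rot: [-180.0, -0.1, 172.4]
force: [-0.6, 0.1, -5.9]
opening: 0.0213
grip_force: 29.3
```

```bash
python3 st.py s7;python3 st.py
```

```text
12.8 [0.466 0.027 0.114] [-179.994   -0.077  172.426] [-0.645  0.104 -5.873] [0.077 0.053 0.011] 0.02131961423598622 29.265393018722534
tote_grip [([189.0, 282.4], 0.63), ([173.5, 274.3], 0.61)]
tote_mouth [([201.0, 265.2], 0.97)]
tote [([191.7, 285.6], 0.73)]
13.0 [0.466 0.026 0.114] [-179.993   -0.07   172.425] [-0.233 -0.027 -5.904] [ 0.143  0.01  -0.035] 0.021630772589618152 29.26350027322769
```

View pics/s7.png

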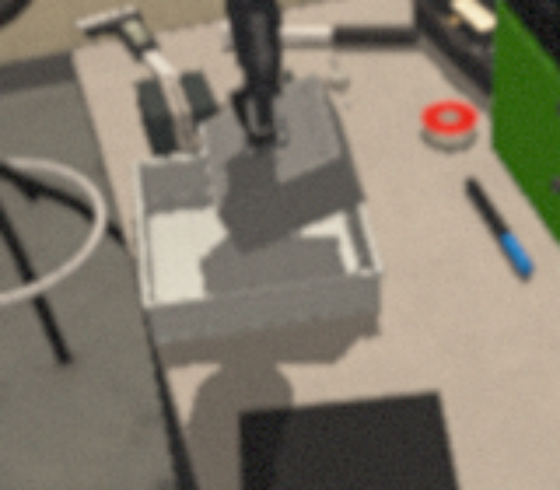

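I'll measure the tilt by fitting a box model to the side silhouette.

```bash
cat >tilt.py <<'E'
from h import *
np.set_printoptions(precision=3,suppress=True)
arm.grab_frame("side");s=arm.state()
m=arm.silhouettes("tote","side")[0]["region"]
T=R.from_euler("xyz",s["eef_rot"],degrees=True).as_matrix();g=s["ee_pos"]-.019*T[:,2]
a=np.radians(s["eef_rot"][2]);u=np.array([np.cos(a),np.sin(a),0]);v=np.array([-np.sin(a),np.cos(a),0])
def mask(th,p):
    th=np.radians(th);n=np.array([0,0,1.]);U=u*np.cos(th)-n*np.sin(th);N=n*np.cos(th)+u*np.sin(th)
    P=[proj("side",g-N*p+U*i*.053+v*j*.058+N*k) for i in(-1,1) for j in(-1,1) for k in(0,.052)]
    P=np.array(P)[:,::-1].astype(np.float32);o=np.zeros((400,640),np.uint8)
    cv2.fillConvexPoly(o,cv2.convexHull(P).round().astype(np.int32),1);return o>0
print(s["t"],"Fz",s["force"],sorted([(round((mask(t,p)&m).sum()/(mask(t,p)|m).sum(),3),t,p) for t in range(-10,75,3) for p in(.07,.078,.086)])[-5:])
E
python3 tilt.py
```

```text
13.05 Fz [ 0.056  0.621 -5.653] [(np.float64(0.772), 11, 0.07), (np.float64(0.772), 23, 0.07), (np.float64(0.798), 20, 0.07), (np.float64(0.806), 14, 0.07), (np.float64(0.807), 17, 0.07)]
```

The tilt is only about 20°, because the tote fell back when its tail left the rim. Instead I'll press the mouth-end face, low down, against the inside of the opposite tray wall so the wire swings it further. The wall also keeps the fittings from leaving the tray.

>>> send_rows --commands '[[0,[-1,0.1,-1],0],[0,[-2,0.3,-1.6],0],[0,[-2,0.2,-1.2],0],[0,[-0.9,0.1,-0.4],0],[0,[-0.5,0.1,0.2],0],[0,[-0.5,0.1,0.4],0],[0,[-0.5,0.1,0.3],0],[0,[-0.5,0.1,0.3],0],[0,[-0.5,0.1,0.3],0]]'

```text
t: 13.85
ee_pos: [0.3851, 0.0384, 0.0891]
eef_rot: [180.0, 0.3, 172.4]
force: [5.7, -1.8, -4.5]
opening: 0.0217
grip_force: 29.1
```

```bash
python3 st.py; python3 tilt.py
```

```text
13.85 [0.385 0.038 0.089] [179.973   0.316 172.422] [ 5.697 -1.827 -4.483] [-0.154 -1.106 -0.067] 0.02170745804047921 29.100252985954285
13.9 Fz [ 5.257 -0.916  0.103] [(np.float64(0.826), 26, 0.07), (np.float64(0.826), 38, 0.07), (np.float64(0.839), 35, 0.07), (np.float64(0.843), 29, 0.07), (np.float64(0.851), 32, 0.07)]
```

>>> send_rows --commands '[[0,[-0.6,0.1,0.2],0],[0,[-0.6,0.1,0.2],0],[0,[-0.6,0.1,0.1],0],[0,[-0.6,0.1,0.1],0],[0,[-0.6,0.1,0],0],[0,[-0.4,0.1,0],0],[0,[0,0,0],0]]'

```text
t: 14.53
ee_pos: [0.3489, 0.0444, 0.0939]
eef_rot: [-180.0, 0.1, 172.4]
force: [3.7, -2.3, 0.6]
opening: 0.0215
grip_force: 29.1
```

```bash
python3 st.py; python3 tilt.py
```

```text
14.5333 [0.349 0.044 0.094] [-179.991    0.077  172.44 ] [ 3.731 -2.267  0.595] [-0.206 -0.66  -0.105] 0.021488226886201462 29.14485991001129
14.5833 Fz [ 2.376 -1.947  2.177] [(np.float64(0.85), 59, 0.07), (np.float64(0.859), 62, 0.078), (np.float64(0.866), 53, 0.078), (np.float64(0.874), 56, 0.078), (np.float64(0.874), 59, 0.078)]
```

The tilt is now about 55°. I'll back off from the wall and lift slightly so the fittings drop, then read the weight.

>>> send_rows --commands '[[0,[0.5,0,0.3],0],[0,[1,-0.1,0.4],0],[0,[1.5,-0.2,0.3],0],[0,[1.5,-0.2,0.3],0],[0,[1.2,-0.2,0.3],0],[0,[0.8,-0.1,0.6],0],[0,[0,0,0.6],0],[0,[0,0,0],0],[0,[0,0,0],0],[0,[0,0,0],0]]'

```text
t: 15.47
ee_pos: [0.4119, 0.0366, 0.1206]
eef_rot: [-180.0, -0.2, 172.4]
force: [0.3, 1.0, -5.9]
opening: 0.0216
grip_force: 28.3
```

```bash
python3 tilt.py; python3 - <<'E'
from h import *
im=arm.grab_frame("top")
cv2.imwrite("pics/t8.png",cv2.resize(im[170:300,180:400,::-1],None,fx=3.5,fy=3.5))
f=[]
for k in range(8): f.append(arm.state()["force"][2]);arm.grab_frame("side")
print(f,arm.state()["ee_pos"])
E
```

```text
15.5167 Fz [ 0.395 -0.244 -5.967] [(np.float64(0.854), 62, 0.078), (np.float64(0.858), 59, 0.07), (np.float64(0.864), 53, 0.078), (np.float64(0.87), 59, 0.078), (np.float64(0.871), 56, 0.078)]
[np.float64(-5.660889343280401), np.float64(-5.081206982134699), np.float64(-5.7144938019488505), np.float64(-5.82590731378864), np.float64(-5.7055433285173764), np.float64(-4.764986887958123), np.float64(-5.3668440213302695), np.float64(-5.24829648602398)] [0.41358833 0.03648741 0.1211861 ]
```

View pics/t8.png

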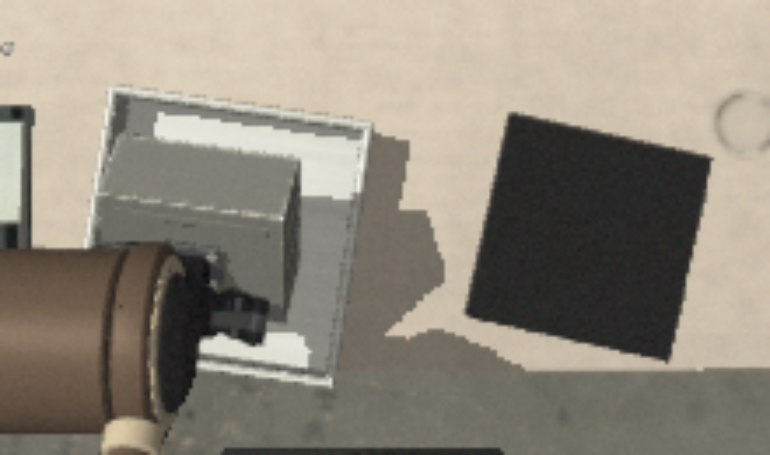

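Averaged, the tote weighs about 5.4 N, so two fittings are still hung on the shoulders. The top view shows the tilted tote over the tray and the mat clear. I'll shake it sideways while tilted to bring them to the mouth.

>>> send_rows --commands '[[0,[1.2,-0.8,0],0],[0,[1.2,-0.8,0],0],[0,[0,0,0],0],[0,[-0.4,3.9,0],0],[0,[0,0,0],0],[0,[0,0,0],0],[0,[0.4,-3.9,0],0],[0,[0,0,0],0],[0,[0,0,0],0]]'

```text
t: 16.77
ee_pos: [0.4392, 0.0183, 0.1218]
eef_rot: [-180.0, 0.1, 172.2]
force: [0.6, -0.1, -3.3]
opening: 0.0215
grip_force: 28.2
```

```bash
cat >w.py <<'E'
from h import *
f=[]
for k in range(8): f.append(arm.state()["force"][2]);arm.grab_frame("side")
print(arm.state()["t"],np.round(f,2),np.mean(f),arm.state()["ee_pos"],arm.state()["eef_rot"])
E
python3 w.py
```

```text
17.1667 [-3.29 -2.78 -3.76 -3.03 -3.86 -3.97 -3.29 -3.64] -3.453077359245806 [0.43754662 0.02083824 0.12116033] [-1.79998421e+02 -3.47097496e-03  1.72474678e+02]
```

It reads 3.45 N, so the tote is empty. To level it, I'll push the mouth half of its underside against the +x rim and drive back to swing it upright.

>>> send_rows --commands '[[0,[1.4,0,0],0],[0,[1.6,0,-0.8],0],[0,[1.2,0,-1],0],[0,[0.8,-0.1,0],0],[0,[0.6,-0.1,0],0],[0,[0.6,-0.1,0.1],0],[0,[0.6,-0.1,0.2],0],[0,[0.6,-0.1,0.2],0],[0,[0.6,-0.1,0.2],0],[0,[0.6,-0.1,0],0]]'

```text
t: 18.0
ee_pos: [0.5248, 0.0133, 0.1112]
eef_rot: [180.0, 0.1, 172.4]
force: [0.2, -0.2, -2.8]
opening: 0.0217
grip_force: 28.1
```

```bash
python3 st.py; python3 tilt.py
```

```text
18.0 [0.525 0.013 0.111] [179.994   0.098 172.425] [ 0.23  -0.17  -2.818] [0.078 0.082 0.017] 0.021719190689142208 28.14613938331604
18.05 Fz [ 1.377 -0.951 -2.885] [(np.float64(0.842), 56, 0.07), (np.float64(0.843), 50, 0.078), (np.float64(0.845), 53, 0.078), (np.float64(0.852), 50, 0.07), (np.float64(0.873), 53, 0.07)]
```

It passed just over the rim without touching. I'll go back and retry about 1 cm lower.

>>> send_rows --commands '[[0,[-1.5,0.2,0.4],0],[0,[-1.5,0.2,-0.4],0],[0,[0,0,-1.4],0],[0,[0.6,-0.1,0],0],[0,[0.6,-0.1,0],0],[0,[0.6,-0.1,0.2],0],[0,[0.6,-0.1,0.2],0],[0,[0.6,-0.1,0.2],0],[0,[0,0,0],0]]'

```text
t: 18.85
ee_pos: [0.5265, 0.012, 0.1036]
eef_rot: [180.0, 0.2, 172.4]
force: [-1.5, 0.0, 1.1]
opening: 0.0215
grip_force: 28.6
```

```bash
python3 st.py; python3 tilt.py
```

```text
18.85 [0.526 0.012 0.104] [179.995   0.203 172.408] [-1.525  0.022  1.096] [-0.041  0.436 -0.068] 0.021467680673595668 28.58817458152771
18.9 Fz [-1.372 -0.191 -0.708] [(np.float64(0.812), 38, 0.078), (np.float64(0.834), 35, 0.07), (np.float64(0.84), 44, 0.07), (np.float64(0.855), 41, 0.07), (np.float64(0.87), 38, 0.07)]
```

It's swinging back and is now at about 38°. Continuing.

>>> send_rows --commands '[[0,[0.6,-0.1,0.1],0],[0,[0.6,-0.1,0],0],[0,[0.6,-0.1,0],0],[0,[0.6,-0.1,-0.1],0],[0,[0.6,-0.1,-0.2],0],[0,[0.6,-0.1,-0.2],0],[0,[0.4,0,-0.2],0],[0,[0,0,0],0]]'

```text
t: 19.62
ee_pos: [0.5684, 0.006, 0.0983]
eef_rot: [180.0, 0.5, 172.4]
force: [1.1, -0.0, 5.2]
opening: 0.0214
grip_force: 30.5
```

```bash
python3 st.py; python3 tilt.py
```

```text
19.6167 [0.568 0.006 0.098] [179.976   0.463 172.433] [ 1.052 -0.022  5.186] [ 0.141  0.073 -0.018] 0.02137027190467519 30.50179660320282
19.6667 Fz [0.602 0.487 4.767] [(np.float64(0.793), -4, 0.07), (np.float64(0.798), 8, 0.07), (np.float64(0.808), 2, 0.07), (np.float64(0.811), -1, 0.07), (np.float64(0.823), 5, 0.07)]
```

Nearly level now. I'll carry it to the mat, press it flat there, then lift for the heft.

>>> send_rows --commands '[[0,[0,0,1.5],0],[0,[-0.4,-0.6,2],0],[0,[-1,-2,1],0],[0,[-1.6,-3.2,0],0],[0,[-1.8,-3.5,0],-1],[0,[-1.8,-3.5,0],-1],[0,[-1.8,-3.5,0],-1],[0,[-1.6,-3.2,0],-1],[0,[-1.2,-2.4,0],-1],[0,[-0.6,-1.3,0],0]]'

```text
t: 20.55
ee_pos: [0.4448, -0.2294, 0.1408]
eef_rot: [-179.8, 0.1, 167.3]
force: [0.2, -0.1, -3.1]
opening: 0.0212
grip_force: 29.3
```

>>> send_rows --commands '[[0,[0,0,-1],0],[0,[0,0,-2],0],[0,[0,0,-2],0],[0,[0,0,-1.2],0],[0,[0,0,-0.7],0],[0,[0,0,-0.5],0],[0,[0,0,-0.4],0],[0,[0,0,0],0]]'

```text
t: 21.22
ee_pos: [0.4459, -0.2254, 0.0626]
eef_rot: [180.0, -0.0, 167.5]
force: [0.5, 0.4, -3.9]
opening: 0.0212
grip_force: 29.3
```

```bash
python3 st.py
```

```text
21.2167 [ 0.446 -0.225  0.063] [179.999  -0.009 167.457] [ 0.477  0.424 -3.872] [ 0.019  0.062 -0.038] 0.021207192639810864 29.279497861862183
```

>>> send_rows --commands '[[0,[0,0,-0.4],0],[0,[0,0,-0.3],0],[0,[0,0,-0.3],0],[0,[0,0,-0.2],0],[0,[0,0,0],0]]'

```text
t: 21.63
ee_pos: [0.4528, -0.2286, 0.0561]
eef_rot: [-179.8, 0.9, 167.3]
force: [5.3, 1.5, 8.4]
opening: 0.0216
grip_force: 32.0
```

```bash
python3 st.py
```

```text
21.6333 [ 0.453 -0.229  0.056] [-179.835    0.851  167.348] [5.321 1.512 8.372] [ 0.363 -0.494 -0.116] 0.02155794394314699 32.007041573524475
```

Letting go here will settle it flat. I'll regrip firmly and lift for the heft.

>>> send_rows --commands '[[0.45,[0,0,0],0],[0.45,[0,0,0.4],0],[0.45,[0,0,0.4],0],[0.45,[0,0,0],0],[0,[0,0,0],0],[0,[0,0,0],0],[0,[0,0,0],0],[0,[0,0,0],0],[0,[0,0,0],0]]' --newtons 60

```text
t: 22.38
ee_pos: [0.4458, -0.2258, 0.0595]
eef_rot: [-180.0, 0.0, 167.4]
force: [-0.3, -0.6, 5.3]
opening: 0.0209
grip_force: 61.3
```

>>> send_rows --commands '[[0,[0,0,1],0],[0,[0,0,2],0],[0,[0,0,2.5],0],[0,[0,0,2.5],0],[0,[0,0,1.5],0],[0,[0,0,0.5],0],[0,[0,0,0],0],[0,[0,0,0],0],[0,[0,0,0],0],[0,[0,0,0],0]]'

```text
t: 23.22
ee_pos: [0.4442, -0.2246, 0.1572]
eef_rot: [179.9, -0.2, 167.4]
force: [-0.2, 0.2, -3.3]
opening: 0.0205
grip_force: 60.3
```

>>> send_rows --commands '[[0,[0,0,0],0],[0,[0,0,0],0],[0,[0,0,0],0],[0,[0,0,0],0],[0,[0,0,0],0],[0,[0,0,0],0],[0,[0,0,0],0],[0,[0,0,0],0]]'

```text
t: 23.88
ee_pos: [0.4457, -0.2256, 0.1593]
eef_rot: [-180.0, 0.0, 167.4]
force: [0.3, 0.5, -4.1]
opening: 0.021
grip_force: 60.3
```

```bash
python3 w.py; python3 tilt.py; python3 - <<'E'
from h import *
im=arm.grab_frame("top")
cv2.imwrite("pics/t9.png",cv2.resize(im[130:300,180:440,::-1],None,fx=3,fy=3))
E
```

```text
24.2833 [-4.08 -2.95 -2.92 -4.14 -4.15 -3.72 -3.83 -3.04] -3.6048953611921823 [ 0.44560531 -0.2255147   0.15917586] [ 1.79997891e+02 -2.00365704e-03  1.67424806e+02]
24.3333 Fz [ 0.735 -0.457 -3.825] [(np.float64(0.852), 8, 0.078), (np.float64(0.864), 2, 0.07), (np.float64(0.865), 8, 0.07), (np.float64(0.868), 5, 0.07), (np.float64(0.872), 5, 0.078)]
```

View pics/t9.png

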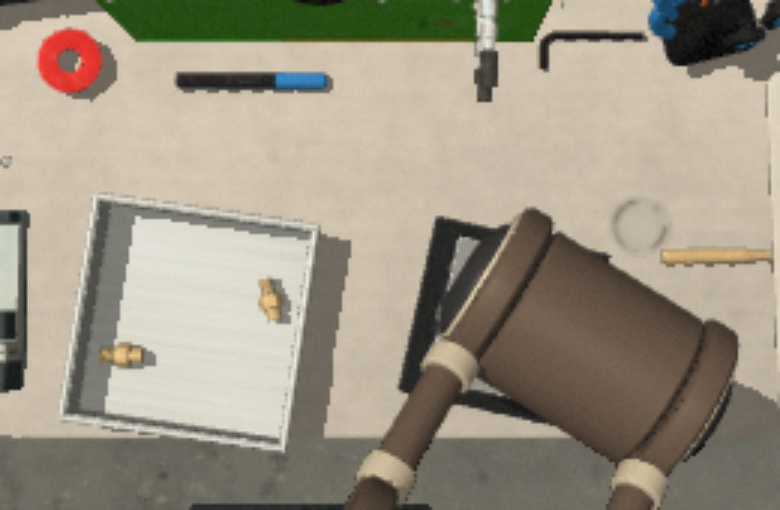

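The top view shows both brass fittings in the tray at (268,298) and (122,355), with the bystanders where they were. The heft reads about 3.5 N, so the tote is empty. Now setting it down, releasing and retreating.

>>> send_rows --commands '[[0,[0.2,0,-1.5],0],[0,[0.2,0,-2.5],0],[0,[0.1,0,-2.5],0],[0,[0,0,-1.5],0],[0,[0,0,-0.8],0],[0,[0,0,-0.5],0],[0,[0,0,-0.4],0],[0,[0,0,-0.2],0],[0,[0,0,0],0]]'

```text
t: 25.18
ee_pos: [0.4512, -0.2259, 0.0607]
eef_rot: [-180.0, 0.1, 167.4]
force: [-0.7, 0.6, -3.2]
opening: 0.0207
grip_force: 60.1
```

>>> send_rows --commands '[[0.5,[0,0,0],0],[1,[0,0,0],0],[1,[0,0,0],0],[1,[0,0,0],0],[1,[0,0,1],0],[1,[0,0,2],0],[1,[0,0,3],0],[1,[0,0,3],0],[1,[-1,0,2],0],[1,[0,0,0],0]]'

```text
t: 26.02
ee_pos: [0.4433, -0.2276, 0.1763]
eef_rot: [-179.8, 0.5, 167.4]
force: [0.9, 0.1, -0.3]
opening: 0.0854
grip_force: 0.0
```

```bash
python3 - <<'E'
from h import *
np.set_printoptions(precision=3,suppress=True)
s=arm.state();im=arm.grab_frame("wrist");print(s["ee_pos"],s["t"],s["force"],s["opening"])
cv2.imwrite("pics/w10.png",im[:,:,::-1])
for t,z in(("tote_mouth",.008),("tote_grip",.082),("mat",0)):
  r=arm.landmark_of(t,"wrist")
  if r: print(t,r[0]["score"],r[0]["at"],wonz(r[0]["at"],s,z))
arm.grab_frame("top")
print(quad("top","tote",.056))
for t,z in(("marker",.007),("drift_punch",.007),("tape_roll",.008),("hex_key",.003)):
  r=arm.landmark_of(t,"top")
  if r: print(t,onz("top",r[0]["at"],z))
E
```

```text
[ 0.443 -0.228  0.176] 26.0167 [ 0.872  0.111 -0.289] 0.08537481362811285
tote_mouth 0.97 [143.0, 325.6] [ 0.406 -0.217  0.008]
tote_grip 0.86 [207.4, 331.4] [ 0.459 -0.223  0.082]
None
marker [ 0.65  -0.002  0.007]
drift_punch [ 0.505 -0.4    0.007]
tape_roll [0.667 0.146 0.008]
hex_key [ 0.682 -0.291  0.003]
```

```bash
python3 -c "
from rig import arm
print(arm.close_job())"
```

```text
the job is handed in; nothing more can be done
None
```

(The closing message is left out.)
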